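# Refit the burner knob and hold it pressed in

## Robot

A 6-joint arm with a two-finger parallel gripper is mounted at the origin on the work surface. World frame = base frame: x ahead of the robot, y to its left, z up, the work surface at z = 0. Lengths are in m, angles in rad, forces in N, time in s.
With the tool pointing down it reaches from about 0.375 to 0.9 m from the base axis. Payload 3.1 kg.
Tool frame: the origin (TCP) lies at the centre of the arm's flange, where the gripper is bolted on; the fingertips stand 182 mm ahead of it and the grasp point (between the pads) lies 164 mm ahead of it; z points along the fingers, y is the direction in which the jaws open and shut (so a half turn about z gives the same grasp; the last joint's range is limited). The gripper opens to 87 mm and grips with 3 to 60 N. Pads are 19 mm wide; open, the fingers measure 117 mm over their backs; the gripper's body (75 mm by 190 mm) begins 51 mm behind the grasp point.
Start: joints at [-0.178, 0.527, 1.433, -0, 1.181, -0.178], TCP at [0.625, 0, 0.405] pointing down, gripper open.
Joint ranges: [-3.08, 3.08], [-0.75, 2.2], [0.22, 2.44], [-1.43, 4.57], [0, 2.65], [-2.85, 2.85]. Speed limits (rad/s): [2.79, 2.79, 3.14, 3.14, 3.14, 3.14].

## Interface

Orientations are given as a rotation vector (axis times angle).
In Python, from bench import robot, viewer, workorder gives the robot as it stands.
- The arm moves only by the tool play_rows, never from a script. Its argument "rows" is a list of rows, each a list of 4 numbers: the shift along the tool's x, y, z in m, then the turn about the tool's z in rad. In form: [[tx, ty, tz, turn], ...]. A call has 1 to 10 rows; each row shifts and turns the commanded pose from where the row before left it, along the tool's axes as they then stand; what a row does not reach is not made up. A row lasts 1/8 s, in which the tool goes at most 62.5 mm and 10.7 degrees, less where a joint would pass 70% of its speed; a pose out of reach is approached as far as the arm can. A call is refused whole if a number of a shift passes 0.0625 or a number of a turn 0.188, either way. A call with a gripper value outside its range is refused whole. "hand" is the opening, from 0 (shut) to 1 (fully open), set as the call begins (left out, the last holds). The fingers move at their own pace and stop on an object; the grip force is fixed at half the most. Time passes only in rows, so rows that do not move let the fingers close. It gives the time, the measured TCP pose, the force and the opening at its end, in the units of the state.
- robot.get_state(): the state, without advancing time (a new reading comes with each control period).
- viewer.capture(name): name is "scene" or "side" or "wrist"; returns a dict with "color" (480x640x3 uint8, red, green, blue), "fx", "fy", "cx", "cy" (pixels), "rvec" (rotation vector, rad) and "tvec" (3), from world to camera coordinates, as OpenCV has them; the wrist camera has in their place "mount" (4x4, takes a point from camera to tool coordinates, whose origin is the TCP and whose axes are the flange's). Camera axes: x right, y down, z forward; pixel columns grow to the right and rows downward; lengths in m; the calibration is good to about 2 mm. A picture is of the moment at which its call begins: read the wrist's pose just before it. There is no depth.
- workorder.close_job(): hands the job in, once; it reports no verdict.
The state is a dict: "clock": time; "qpos": joint angles; "qd": joint speeds; "tau": joint torques, N m; "tool_pos": TCP position; "tool_rot": TCP orientation; "wrist_force": force on the tool from outside, world axes, zero at the start; "torque": the same for the moment, N m; "opening": finger opening in m.
Only numpy, scipy, OpenCV 4.12 (cv2) and the standard library are available. Lean on these libraries where they do the work, as an engineer would, in place of code of your own. Each camera call takes 0.05 s, during which the arm holds its last target.

## Task

First swing the red gas tap lever on the countertop burner round to the yellow pilot mark and leave it there. Then pick up the loose black control knob, turn it so that its orange pointer matches the orange index beside the D-shaped brass shaft, push it fully home on the shaft, and press it down against the shaft's spring. Finish while still holding the knob well pressed in (past half of the shaft's short travel), and do not disturb the pan or the other things lying about.

Things in the scene. Friction and masses are not known exactly. Their poses are not given: they have to be found in the camera images.
- lever (a joint): angle of the gas tap lever, rad, 0 to 1.57: at 0 it points to the burner's side (about -y; the burner is turned by up to 0.15 rad), it grows clockwise seen from above, and at 1.57 points to the robot. Stiff: stays where it is left; about 2 N at the grip post moves it. It starts 0.4 to 1.25 rad short of the mark
- lever_grip (a point): middle of the upright red grip post at the lever's free end: round, 16 mm in diameter, 40 mm high (20 mm above and below this point), standing on the flat red lever bar (14 mm wide, 8 mm thick). It is carried round the lever hinge on a horizontal circle of 70 mm radius
- lever_hinge (a point): point on the lever's vertical hinge axis, at the height of lever_grip
- pilot_mark (a point): point on the yellow pilot mark, a flat stripe 10 mm wide and 46 mm long painted radially on the burner's deck; the point lies 70 mm from the hinge axis, so that the middle of the grip post must come to stand straight above it (the post stands 28 to 68 mm above the deck)
- shaft_tip (a point): top centre of the upright brass D-shaft: 12 mm in diameter with one flat, 2 mm from its axis, on the side of this frame's +x (z up); an orange stripe on the fixed black bezel (60 mm across, 3 mm thick) points the same way. It stands 30 mm above the deck (deck: 70 mm above the table), its top 3 mm tapered. It cannot turn but can be pushed down
- stem (a joint): how far the D-shaft is pushed down, m: 0 to 0.006 (a stop); a spring resists with 6 N at the start and 10.8 N at the stop and brings it back up when released
- knob_center (a point): middle (half-way up) of the loose black knob, 52 mm across, 44 mm high, about 80 g, upright on the table; z up, +x to its orange pointer. Skirt and disc up to 23 mm above the underside, then a grip bar 48 mm long (x), 14 mm wide (y), up to 44 mm. D-socket 18 mm deep from below, 0.8 mm wider than the shaft all round, flat on the +x side. Fully home, this point is 4 mm above shaft_tip
- knob_pointer (a point): the orange-striped pointer end of the knob's grip bar, 24 mm along +x from knob_center. The knob goes on only with its +x along the +x of shaft_tip (within about 0.1 rad); at the start the two differ by at most 1.5 rad. Fully home, its skirt is 9 mm above the bezel
- pan_mid (a point): bystander: centre of a dark frying pan, 200 mm across, 35 mm high, on the burner's grate behind the deck (the point is 17 mm above its underside; the rim is about 130 mm above the table)
- ramekin_mid (a point): bystander: middle of a small white dish, 68 mm across and 34 mm high, on the side of the burner where the knob is not
- burner_ring_mid (a point): bystander: middle of a brass burner ring lying flat, 72 mm across, 14 mm high
- spice_jar_mid (a point): bystander: middle of an amber jar, 52 mm across, 100 mm high
- oil_bottle_mid (a point): bystander: middle of a yellow bottle, 64 mm across, 190 mm high
- spatula_grip (a point): bystander: handle of a black spatula lying in front of the burner, between it and the robot
Not all that is in view belongs to the job. Leave any blue, green or purple look-alike of the part that bears knob_center alone.

How it is judged:
By the outcome, as a careful person would: the job done as asked, in the order asked, and still so for the second after the job is handed in, while the arm keeps its last pose, push and grip.
It also fails if it takes over 59 s, if anything falls off the work surface, if the arm or the gripper's body presses on something with over 40 N, if the wrist force passes 120 N, or if a joint passes its speed limit or range.

## Working session

There is one attempt and no reset: what is moved stays moved. The work goes in short steps, Python scripts to look and compute and a tool call to move; the robot and the scene stay as the last step left them, time stands still between calls to the robot, and variables do not carry over. Pictures are saved under pics/ and viewed, and the job is handed in when it is done.

Besides the shell and the picture viewer there is one more tool, called after "Request:" in YAML: its name, and indented under it one key for each argument. play_rows: Moves the arm, as the interface text tells. Its arguments: {"type":"object","properties":{"rows":{"type":"array","items":{"type":"array","items":{"type":"number"}}},"hand":{"type":"number"}},"required":["rows"]}

```bash
ls; mkdir -p pics; python3 - <<'E'
from bench import robot, viewer
import cv2,pickle
print(robot.get_state())
d={}
for n in ["scene","side","wrist"]:
    c=viewer.capture(n); d[n]=c
    cv2.imwrite(f"pics/{n}0.png",c["color"][:,:,::-1])
    print(n,{k:v for k,v in c.items() if k!="color"})
pickle.dump(d,open("cap0.pkl","wb"))
E
```

```text
pics
{'clock': 0.0, 'qpos': array([-1.78515354e-01,  5.28435762e-01,  1.43389547e+00,  5.00824932e-06,
        1.18137770e+00, -1.78525018e-01]), 'qd': array([-0.00011196, -0.00056843, -0.00026603, -0.00021463,  0.00246033,
       -0.0007581 ]), 'tau': array([-5.45745443e-04, -4.40045428e+01, -1.76593530e+01,  6.32597599e-02,
        5.83207863e-02, -1.53719384e-04]), 'tool_pos': array([6.24656666e-01, 8.23979860e-05, 4.03792069e-01]), 'tool_rot': array([-2.22020136e+00, -2.22021859e+00,  1.88881621e-03]), 'wrist_force': array([-0.47300944, -1.33418197,  0.31187458]), 'torque': array([-0.02817495, -0.00654115,  0.02551307]), 'opening': 0.08717691808218485}
scene {'fx': 509.0718690638953, 'fy': 509.0718690638953, 'cx': 319.41766766881136, 'cy': 239.43628042724708, 'rvec': array([ 1.9551456 ,  1.75794972, -0.58622891]), 'tvec': array([-0.08078504, -0.38960005,  1.53456647])}
side {'fx': 588.8590719868663, 'fy': 588.8590719868663, 'cx': 322.54817578558124, 'cy': 229.31057702139344, 'rvec': array([ 0.37939161, -2.63215558,  1.37759509]), 'tvec': array([0.57752003, 0.14355787, 1.11981411])}
wrist {'fx': 330.5855551044254, 'fy': 330.5855551044254, 'cx': 319.1867406026457, 'cy': 237.82466465044448, 'mount': array([[ 1.12993313e-03, -9.64776806e-01, -2.63067364e-01,
         7.21565281e-02],
       [ 9.99998726e-01,  1.38678692e-03, -7.90703070e-04,
        -7.33628638e-04],
       [ 1.12767036e-03, -2.63066135e-01,  9.64777144e-01,
         1.92757433e-02],
       [ 0.00000000e+00,  0.00000000e+00,  0.00000000e+00,
         1.00000000e+00]])}
```

View pics/scene0.png

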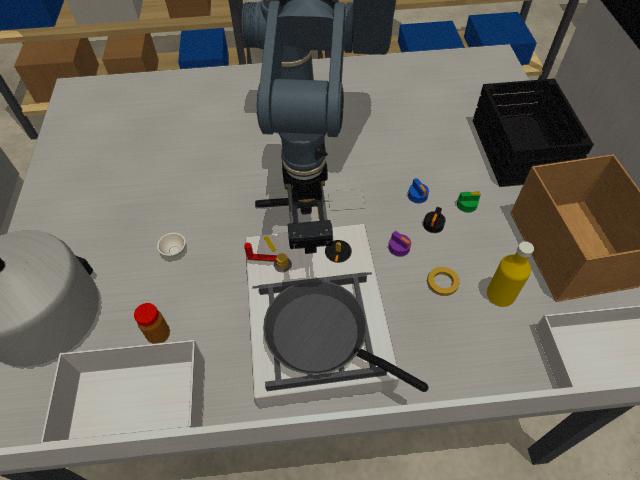

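View pics/side0.png

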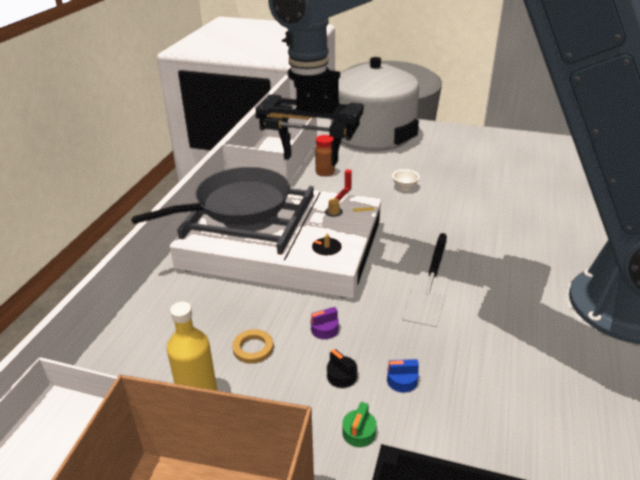

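View pics/wrist0.png

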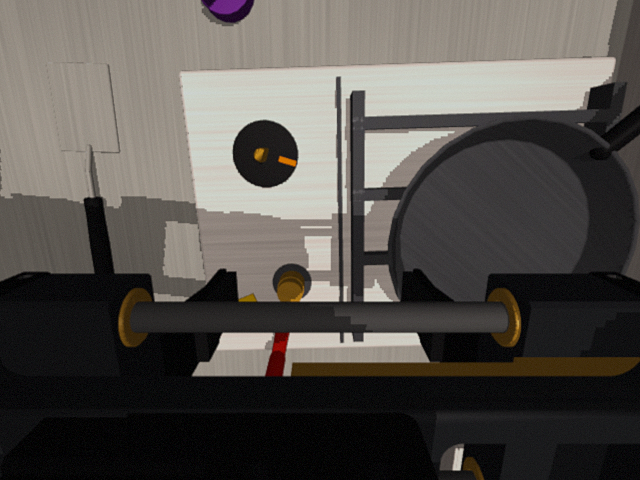

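The scene view shows the lever at (250,250), the mark at (270,243), the hinge at (283,262) and the D-shaft at (338,247). There are four knobs: black at (434,222), blue at (418,190), green at (468,200) and purple at (400,243). The black one is the one described. I'll enlarge to confirm it and measure.

```bash
python3 - <<'E'
import cv2,pickle
d=pickle.load(open("cap0.pkl","rb"))
def crop(n,x,y,w,h,s,o):
    c=d[n]["color"][y:y+h,x:x+w,::-1]
    cv2.imwrite(o,cv2.resize(c,None,fx=s,fy=s,interpolation=cv2.INTER_CUBIC))
crop("scene",235,225,125,60,6,"pics/c1.png")
crop("scene",380,170,110,90,7,"pics/c2.png")
crop("side",300,160,90,100,6,"pics/c3.png")
crop("side",300,300,130,150,4,"pics/c4.png")
E
```

```text
(no output)
```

View pics/c1.png

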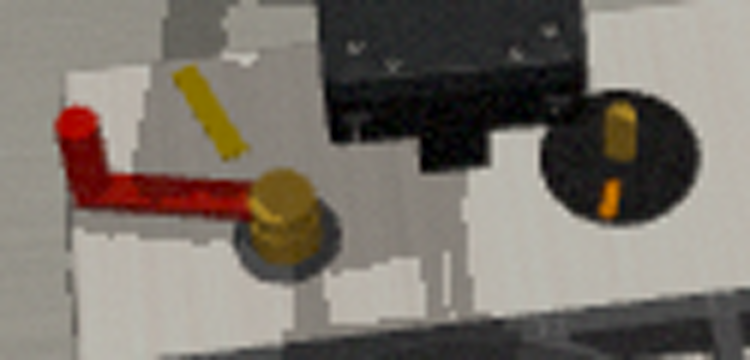

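View pics/c2.png

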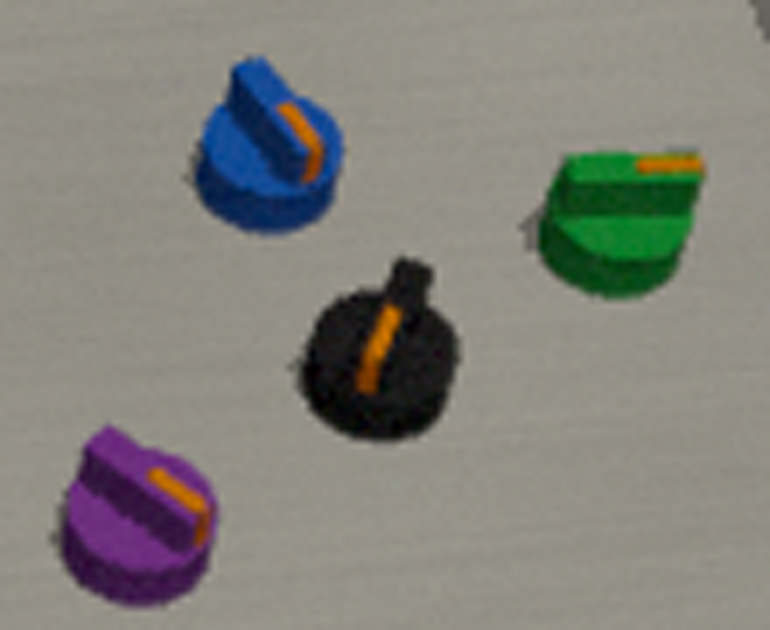

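View pics/c3.png

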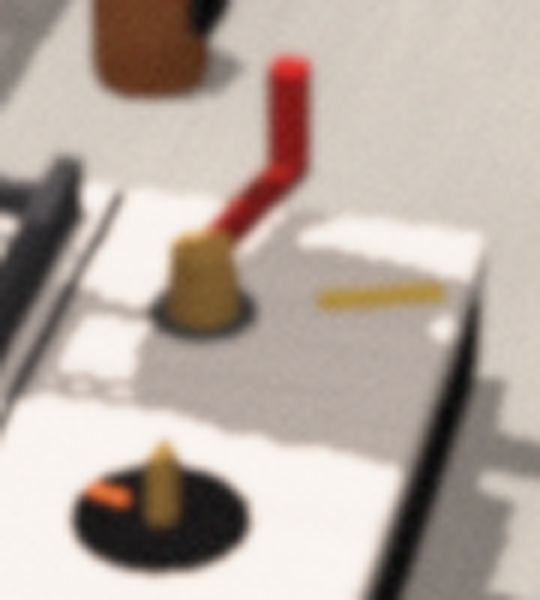

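View pics/c4.png

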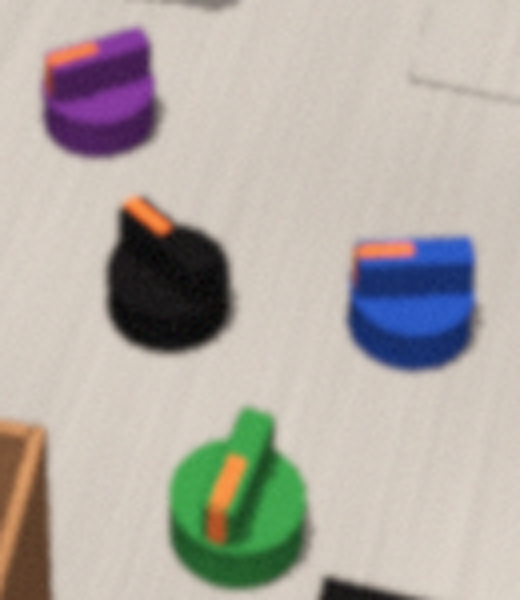

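```bash
cat > h.py <<'E'
import numpy as np,cv2,pickle
def cam(c,st=None):
    K=(c["fx"],c["fy"],c["cx"],c["cy"])
    if "mount" in c:
        T=np.eye(4);T[:3,:3]=cv2.Rodrigues(np.array(st["tool_rot"]))[0];T[:3,3]=st["tool_pos"]
        M=T@c["mount"];return K,M[:3,:3],M[:3,3]
    R=cv2.Rodrigues(np.array(c["rvec"]))[0];return K,R.T,-R.T@c["tvec"]
def ray(c,u,v,st=None):
    K,R,o=cam(c,st);d=R@np.array([(u-K[2])/K[0],(v-K[3])/K[1],1]);return o,d/np.linalg.norm(d)
def onz(c,u,v,z,st=None):
    o,d=ray(c,u,v,st);return o+d*(z-o[2])/d[2]
def tri(a,b):
    A=np.zeros((3,3));r=np.zeros(3)
    for o,d in (a,b):
        P=np.eye(3)-np.outer(d,d);A+=P;r+=P@o
    p=np.linalg.solve(A,r);return p,[np.linalg.norm((np.eye(3)-np.outer(d,d))@(p-o)) for o,d in (a,b)]
def proj(c,p,st=None):
    K,R,o=cam(c,st);q=R.T@(np.array(p)-o);return np.array([K[0]*q[0]/q[2]+K[2],K[1]*q[1]/q[2]+K[3]])
def crop(c,x,y,w,h,s,o):
    cv2.imwrite(o,cv2.resize(c["color"][y:y+h,x:x+w,::-1],None,fx=s,fy=s,interpolation=cv2.INTER_CUBIC))
def blob(c,lo,hi,box,rect=True,all=False):
    x,y,w,h=box;hsv=cv2.cvtColor(c["color"],cv2.COLOR_RGB2HSV)[y:y+h,x:x+w]
    m=cv2.inRange(hsv,np.array(lo),np.array(hi))
    cs,_=cv2.findContours(m,cv2.RETR_EXTERNAL,cv2.CHAIN_APPROX_NONE)
    k=max(cs,key=cv2.contourArea)
    mm=np.zeros_like(m);cv2.drawContours(mm,[k],-1,255,-1)
    M=cv2.moments(mm,True)
    return np.array([M["m10"]/M["m00"]+x,M["m01"]/M["m00"]+y]),k[:,0,:]+[x,y],mm
E
python3 - <<'E'
from h import *
d=pickle.load(open("cap0.pkl","rb"));s=d["scene"];e=d["side"];w=d["wrist"]
st=dict(tool_pos=[6.24656666e-01,8.24e-05,4.03792e-01],tool_rot=[-2.22020136,-2.22021859,.00188881])
f=lambda u,v,x,y,k:((u+.5)/k-.5+x,(v+.5)/k-.5+y)
def S(u,v):return f(u,v,235,225,6)
def E_(u,v):return f(u,v,300,160,6)
P=lambda n,p:print(n,np.round(p,4))
P("post sc",onz(s,*S(78,125),.138));P("post sd",onz(e,*E_(290,69),.138))
print("cap",tri(ray(s,*S(283,190)),ray(e,*E_(205,242))))
c,k,_=blob(s,(22,150,80),(35,255,255),(255,230,25,24));P("mark sc",onz(s,*c,.07))
for q in [(183,73),(237,155)]:P(" end",onz(s,*S(*q),.07))
c,k,_=blob(e,(20,80,80),(35,255,255),(348,200,30,20));P("mark sd",onz(e,*c,.07))
for q in [(320,300),(443,293)]:P(" end",onz(e,*E_(*q),.07))
P("bez sc",onz(s,*S(620,157),.073));P("bez sd",onz(e,*E_(163,515),.073))
P("bez w",onz(w,265.5,153.5,.073,st));
P("shaft tip w",onz(w,261,155,.1,st))
c,k,m=blob(w,(5,180,150),(18,255,255),(270,145,35,30));P("stripe w",onz(w,*c,.073,st))
r=cv2.minAreaRect(k);print(r)
for p in cv2.boxPoints(r):P(" c",onz(w,*p,.073,st))
P("shafttip sc",onz(s,*S(622,107),.1));P("shafttip sd",onz(e,*E_(163,450),.1))
P("stripe sc",[onz(s,*S(614,182),.073),onz(s,*S(605,215),.073)])
P("stripe sd",[onz(e,*E_(128,498),.073),onz(e,*E_(88,490),.073)])
# knob
def C2(u,v):return f(u,v,380,170,7)
def C4(u,v):return f(u,v,300,300,4)
P("knob sc",[onz(s,*C2(*q),.044) for q in [(413,263),(393,312),(368,380)]])
P("knob sd",[onz(e,*C4(*q),.044) for q in [(134,200),(166,230)]])
E
```

```text
post sc [ 0.5843 -0.1279  0.138 ]
post sd [ 0.5808 -0.1223  0.138 ]
cap (array([ 0.5945359 , -0.05885165,  0.10016713]), [np.float64(0.0002671381712601439), np.float64(0.00026713817126021997)])
mark sc [ 0.5349 -0.0861  0.07  ]
 end [ 0.5154 -0.0953  0.07  ]
 end [ 0.5559 -0.0765  0.07  ]
mark sd [ 0.5369 -0.0867  0.07  ]
 end [ 0.5571 -0.0783  0.07  ]
 end [ 0.5154 -0.0948  0.07  ]
bez sc [0.5751 0.0663 0.073 ]
bez sd [0.5733 0.0673 0.073 ]
bez w [0.5738 0.0672 0.073 ]
shaft tip w [0.5744 0.0664 0.1   ]
stripe w [0.5934 0.0607 0.073 ]
((287.2064514160156, 160.8119354248047), (17.33665657043457, 5.4596099853515625), 16.69924545288086)
 c [0.5852 0.0606 0.073 ]
 c [0.5867 0.0652 0.073 ]
 c [0.6019 0.0608 0.073 ]
 c [0.6003 0.0561 0.073 ]
shafttip sc [0.5714 0.0672 0.1   ]
shafttip sd [0.5728 0.0683 0.1   ]
stripe sc [[0.586  0.0628 0.073 ]
 [0.6003 0.0577 0.073 ]]
stripe sd [[0.5872 0.0613 0.073 ]
 [0.6014 0.0606 0.073 ]]
knob sc [[0.4543 0.33   0.044 ]
 [0.475  0.318  0.044 ]
 [0.5032 0.3026 0.044 ]]
knob sd [[0.492  0.3063 0.044 ]
 [0.4749 0.3187 0.044 ]]
```

The crop confirms the black knob at (434,220), with its orange pointer away from the robot. Estimated positions:

| Item | Position or angle |
|---|---|
| Shaft | (0.574, 0.067), index about −0.31 rad |
| Lever post | (0.583, −0.125) |
| Hinge | (0.598, −0.058) |
| Mark | (0.536, −0.086) |

First I'll go above the post.

Request:
play_rows:
  rows:
    - [-0.04, -0.014, 0, 0]
    - [-0.045, -0.014, 0, 0]
    - [-0.04, -0.014, 0, 0]
    - [0, 0, 0, 0.114]
    - [0, 0, 0, 0.114]
    - [0, 0, 0, 0]
  hand: 0.65

```text
clock: 0.9
tool_pos: [0.5828, -0.1251, 0.4044]
tool_rot: [-2.458, -1.955, 0.001]
wrist_force: [-0.2, 0.2, -0.8]
opening: 0.0569
```

```bash
python3 - <<'E'
from bench import robot, viewer
from h import *
st=robot.get_state();print(st["clock"],st["tool_pos"],st["opening"])
for n in ["scene","side","wrist"]:
    c=viewer.capture(n); cv2.imwrite(f"pics/{n}1.png",c["color"][:,:,::-1])
    if n=="scene":crop(c,225,215,145,80,5,"pics/s1c.png")
    if n=="side":crop(c,290,150,110,110,5,"pics/e1c.png")
E
```

```text
0.9 [ 0.58281383 -0.1251375   0.40443918] 0.056897328928701564
```

View pics/wrist1.png

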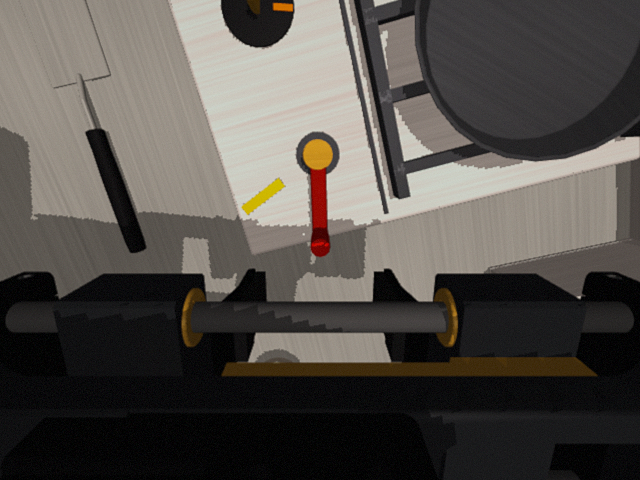

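View pics/e1c.png

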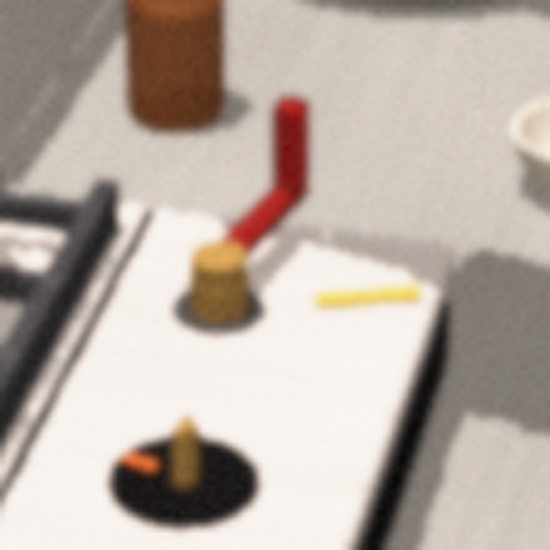

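The wrist view shows the whole mechanism clearly: post top at about (320,242), hinge cap at (318,154), mark around (264,197). I'll measure from it.

```bash
python3 - <<'E'
from h import *
from bench import robot,viewer
st=robot.get_state();c=viewer.capture("wrist")
P=lambda n,p:print(n,np.round(p,4))
b,k,_=blob(c,(20,100,80),(35,255,255),(235,170,60,50));m=onz(c,*b,.07,st);P("mark",m)
r=cv2.boxPoints(cv2.minAreaRect(k));q=[onz(c,*p,.07,st) for p in r]
e=sorted([(np.linalg.norm(q[i]-q[(i+1)%4]),q[(i+1)%4]-q[i]) for i in range(4)],key=lambda t:-t[0])
print(e[0],e[2][0],"angle",np.arctan(e[0][1][1]/e[0][1][0]))
b,k,_=blob(c,(15,100,80),(35,255,255),(295,130,50,45));print(b);H=onz(c,*b,.1,st);P("hinge",H)
b,k,_=blob(c,(0,150,120),(8,255,255),(305,232,30,30));print(b)
for v in (240,242,244):
  p=onz(c,320,v,.138,st);P("post",p)
rm=m-H;rp=p-H
print("th mark",np.arctan2(-rm[0],-rm[1]),"post",np.arctan2(-rp[0],-rp[1]),np.linalg.norm(rm[:2]),np.linalg.norm(rp[:2]))
crop(c,295,130,60,130,4,"pics/w1c.png")
E
```

```text
mark [ 0.5353 -0.0858  0.07  ]
(np.float64(0.04668983438996256), array([-0.04272548, -0.01882748,  0.        ])) 0.010632777348354801 angle 0.41506109218780995
[317.20053476 153.96657754]
hinge [ 0.5952 -0.059   0.1   ]
[319.58974359 243.38461538]
post [ 0.5831 -0.122   0.138 ]
post [ 0.5828 -0.1236  0.138 ]
post [ 0.5824 -0.1251  0.138 ]
th mark 1.1497947774262562 post 0.19017537398598516 0.06562908869952004 0.06738689234204488
```

View pics/w1c.png

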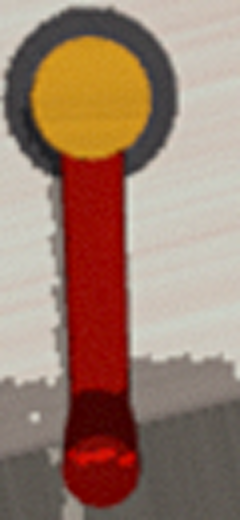

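Request:
play_rows:
  rows:
    - [-0.003, 0, 0.03, -0.04]
    - [0, 0, 0.03, 0]
    - [0, 0, 0.028, 0]
    - [0, 0, 0.026, 0]
    - [0, 0, 0, 0]

```text
clock: 1.72
tool_pos: [0.5816, -0.1274, 0.2888]
tool_rot: [-2.416, -2.001, 0.004]
wrist_force: [1.0, 0.1, -0.2]
opening: 0.0564
```

```bash
python3 - <<'E'
from bench import robot, viewer
from h import *
for n in ["scene","side"]:
    c=viewer.capture(n)
    if n=="scene":crop(c,225,205,145,90,5,"pics/s2c.png")
    if n=="side":crop(c,290,120,110,110,5,"pics/e2c.png")
E
```

```text
(no output)
```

View pics/s2c.png

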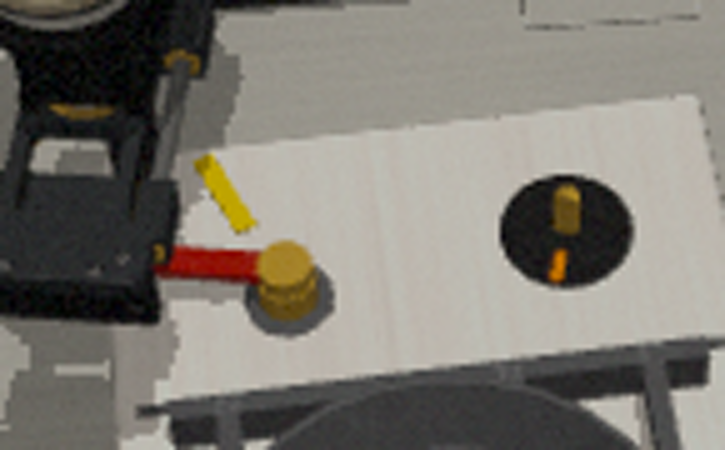

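View pics/e2c.png

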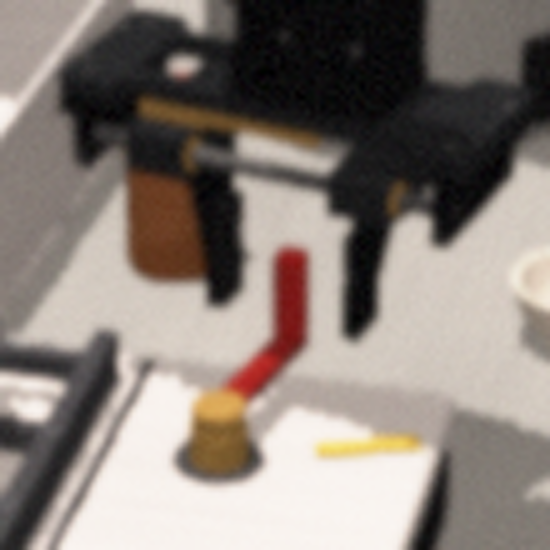

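The side view shows the red post centred between the two fingers. I'll close now.

Request:
play_rows:
  rows:
    - [0, 0, 0, 0]
    - [0, 0, 0, 0]
    - [0, 0, 0, 0]
    - [0, 0, 0, 0]
  hand: 0.0

```text
clock: 2.33
tool_pos: [0.5823, -0.1279, 0.2911]
tool_rot: [2.42, 2.003, 0.0]
wrist_force: [-0.2, 1.2, -0.4]
opening: 0.0242
```

Request:
play_rows:
  rows:
    - [0, 0, 0, 0]
    - [0.0002, -0.0042, 0, 0.06]
    - [0.0002, -0.0042, 0, 0.06]
    - [0.0005, -0.0084, 0, 0.12]
    - [0.0005, -0.0084, 0, 0.12]
    - [0.0005, -0.0084, 0, 0.12]
    - [0, 0, 0, 0]

```text
clock: 3.2
tool_pos: [0.5519, -0.1136, 0.2908]
tool_rot: [-2.826, -1.372, -0.001]
wrist_force: [0.5, 0.9, 1.0]
opening: 0.0149
```

Request:
play_rows:
  rows:
    - [0.0005, -0.0084, 0, 0.12]
    - [0.0005, -0.0084, 0, 0.12]
    - [0.0005, -0.0084, 0, 0.12]
    - [0.0005, -0.0084, 0, 0.12]
    - [0, 0, 0, 0]
    - [0, 0, 0, 0]

```text
clock: 3.95
tool_pos: [0.532, -0.0876, 0.2908]
tool_rot: [-3.071, -0.662, -0.002]
wrist_force: [3.3, 2.9, -0.6]
opening: 0.0152
```

```bash
python3 - <<'E'
from bench import robot, viewer
from h import *
st=robot.get_state();p=st["tool_pos"];R=cv2.Rodrigues(st["tool_rot"])[0];print(p,st["wrist_force"],st["opening"],"phi",np.arctan2(R[0,0],R[1,0]),R[:,2])
H=np.array([.5952,-.059]);m=np.array([.5353,-.0858])
r=p[:2]-H;print(np.linalg.norm(r),np.arctan2(-r[0],-r[1]))
t=np.array([-.406,.914]);print("tangential err mm",(p[:2]-m)@t*1e3,(p[:2]-H)@t*1e3)
for n in ["scene","side"]:
    c=viewer.capture(n)
    if n=="scene":crop(c,225,205,145,90,5,"pics/s3c.png")
    if n=="side":crop(c,310,140,110,110,5,"pics/e3c.png")
E
```

```text
[ 0.53204029 -0.08761765  0.29083874] [ 3.26687318  2.89698462 -0.56425623] 0.015219040149382149 phi 1.1460014343195863 [ 1.29744130e-03  5.01180451e-04 -9.99999033e-01]
0.06934060242500348 1.1453676117895106
tangential err mm -0.3378906160513516 -0.5136906160513751
```

View pics/e3c.png

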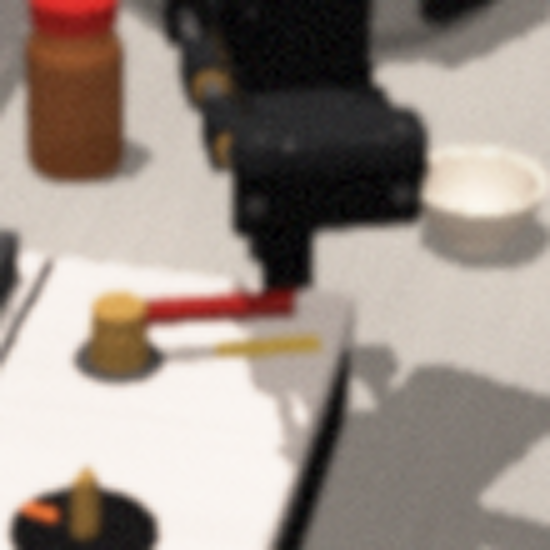

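The post is within about 0.5 mm of the mark line. I'll open and rise straight up, then check.

Request:
play_rows:
  rows:
    - [0, 0, 0, 0]
    - [0, 0, 0, 0]
    - [0, 0, 0, 0]
    - [0, 0, -0.03, 0]
    - [0, 0, -0.04, 0]
    - [0, 0, -0.04, 0]
    - [-0.02, 0, -0.02, 0]
    - [0, 0, 0, 0]
  hand: 0.6

```text
clock: 5.05
tool_pos: [0.5126, -0.0961, 0.4222]
tool_rot: [3.07, 0.657, 0.003]
wrist_force: [0.1, -0.8, 0.2]
opening: 0.0524
```

```bash
python3 - <<'E'
from bench import robot, viewer
from h import *
st=robot.get_state();c=viewer.capture("wrist");pickle.dump((st,c),open("w4.pkl","wb"));cv2.imwrite("pics/w4.png",c["color"][:,:,::-1])
c=viewer.capture("side");crop(c,310,140,110,110,5,"pics/e4c.png")
E
```

```text
(no output)
```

View pics/w4.png

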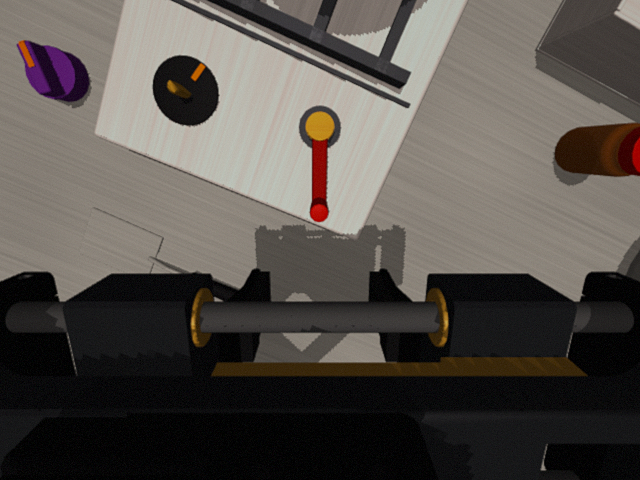

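View pics/e4c.png

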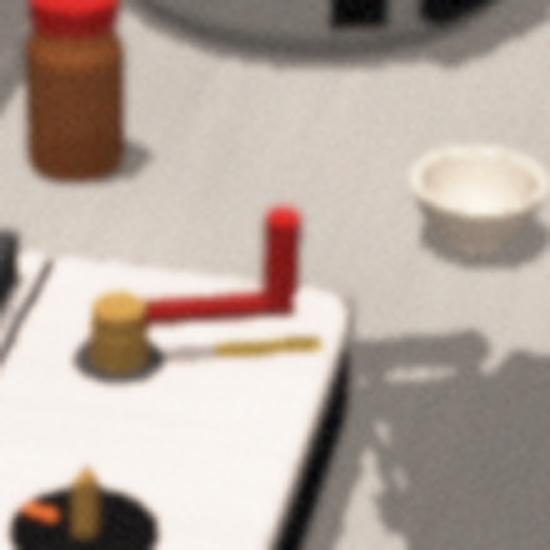

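The bar now covers the yellow stripe completely in the wrist view: post at (319,212), hinge at (320,126). I'll check the numbers and re-measure the shaft from the same picture.

```bash
python3 - <<'E'
from h import *
st,c=pickle.load(open("w4.pkl","rb"))
P=lambda n,p:print(n,np.round(p,4))
b,k,_=blob(c,(15,100,80),(35,255,255),(295,105,50,45));H=onz(c,*b,.1,st);P("hinge",H)
p=onz(c,319,212.5,.138,st);P("post",p);r=p-H;print(np.arctan2(-r[0],-r[1]),np.linalg.norm(r[:2]))
hsv=cv2.cvtColor(c["color"],cv2.COLOR_RGB2HSV)
b,k,_=blob(c,(0,0,0),(180,255,70),(140,45,90,95));print(cv2.fitEllipse(cv2.convexHull(k)));B=onz(c,*cv2.fitEllipse(cv2.convexHull(k))[0],.073,st);P("bezel",B)
b,k,_=blob(c,(3,180,150),(18,255,255),(185,55,30,30));s=onz(c,*b,.073,st);P("stripe",s)
r=s-B;print("idx ang",np.arctan2(r[1],r[0]),np.linalg.norm(r))
bx=cv2.boxPoints(cv2.minAreaRect(k));q=[onz(c,*x,.073,st) for x in bx]
for i in range(2):
  v=q[i+1]-q[i];print(np.linalg.norm(v),np.arctan2(v[1],v[0]))
crop(c,140,45,90,90,7,"pics/w4c.png")
E
```

```text
hinge [ 0.5948 -0.0594  0.1   ]
post [ 0.5313 -0.0875  0.138 ]
1.1539302375747273 0.06937729626304939
((185.19422912597656, 90.16854858398438), (62.663841247558594, 71.92155456542969), 148.21945190429688)
bezel [0.5738 0.0668 0.073 ]
stripe [0.5935 0.0613 0.073 ]
idx ang -0.27025261338004386 0.020403801081853072
0.015634911276543966 -0.2695981269589629
0.004678805065409123 -1.7173958220175598
```

View pics/w4c.png

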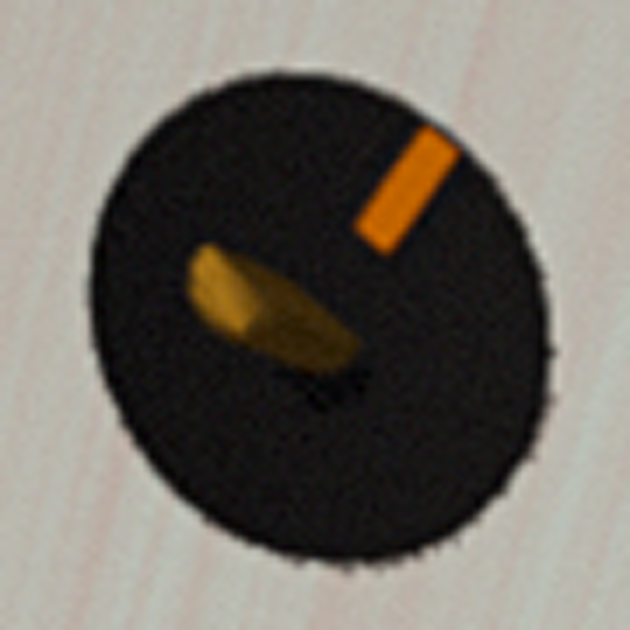

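Lever angle is 1.154 against the mark's 1.15, so it is good. Next is the knob; I'll check joint 6 before choosing the grasp orientation.

```bash
python3 - <<'E'
from bench import robot
st=robot.get_state();print(np.round(st["qpos"],3) if 0 else st["qpos"].round(3), st["clock"])
E
```

```text
[-0.399  0.37   1.671  0.     1.102  0.749] 5.15
```

Request:
play_rows:
  rows:
    - [0.0216, -0.0424, 0, 0]
    - [0.0216, -0.0424, 0, 0]
    - [0.0216, -0.0424, 0, 0]
    - [0.0216, -0.0424, 0, 0]
    - [0.0216, -0.0424, 0, 0]
    - [0.0216, -0.0424, 0, 0]
    - [0.0216, -0.0424, 0, 0]
    - [0.0216, -0.0424, 0, 0]
  hand: 0.6

```text
clock: 6.15
tool_pos: [0.5316, 0.2864, 0.4186]
tool_rot: [3.071, 0.66, -0.005]
wrist_force: [1.4, 0.3, 0.3]
opening: 0.0523
```

Request:
play_rows:
  rows:
    - [0, 0, 0, -0.18]
    - [0, 0, 0, -0.18]
    - [0, 0, 0, -0.18]
    - [0, 0, 0, -0.18]
    - [0, 0, 0, -0.18]
    - [0, 0, 0, -0.18]
    - [0, 0, 0, -0.18]
    - [0, 0, 0, -0.18]
    - [0, 0, 0, -0.18]
    - [0, 0, 0, -0.18]

```text
clock: 7.4
tool_pos: [0.5316, 0.2848, 0.4185]
tool_rot: [-1.383, -2.818, 0.004]
wrist_force: [-1.0, -0.8, -0.2]
opening: 0.0518
```

Request:
play_rows:
  rows:
    - [0, 0, 0.01, -0.18]
    - [0, 0, 0.01, -0.18]
    - [0, 0, 0, 0]
    - [0, 0, 0, 0]

```text
clock: 7.9
tool_pos: [0.5318, 0.2846, 0.3999]
tool_rot: [-0.87, -3.018, 0.001]
wrist_force: [-0.4, 0.3, -0.2]
opening: 0.0525
```

```bash
python3 - <<'E'
from bench import robot, viewer
from h import *
st=robot.get_state();c=viewer.capture("wrist");pickle.dump((st,c),open("w5.pkl","wb"));cv2.imwrite("pics/w5.png",c["color"][:,:,::-1])
R=cv2.Rodrigues(st["tool_rot"])[0];print("phi",np.arctan2(R[0,0],R[1,0]),st["tool_pos"],st["qpos"].round(3))
E
```

```text
phi -1.0095567198558242 [0.53176954 0.28462715 0.3999384 ] [ 0.306  0.503  1.494  0.     1.145 -0.703]
```

View pics/w5.png

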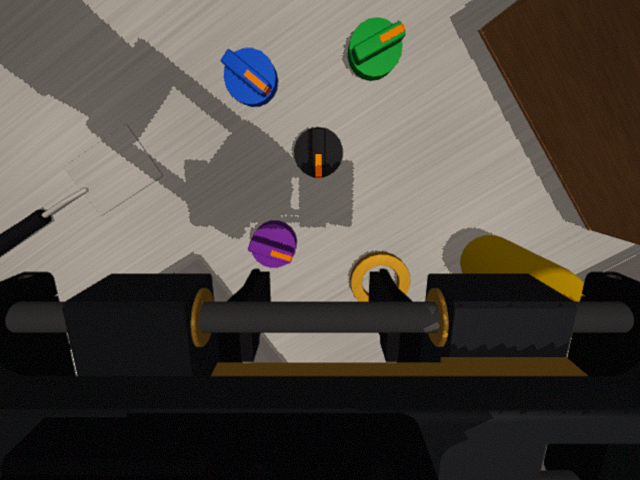

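The black knob sits at (318,152) among blue (250,77), green (376,48) and purple (273,244). Its bar is already almost in line with the tool x axis.

```bash
python3 - <<'E'
from h import *
st,c=pickle.load(open("w5.pkl","rb"))
P=lambda n,p:print(n,np.round(p,4))
b,k,_=blob(c,(3,150,120),(18,255,255),(300,140,40,50))
r=cv2.minAreaRect(k);print(r,b)
q=[onz(c,*x,.044,st) for x in cv2.boxPoints(r)]
for i in range(2):
  v=q[i+1]-q[i];print(np.linalg.norm(v),np.arctan2(v[1],v[0]))
hsv=cv2.cvtColor(c["color"],cv2.COLOR_RGB2HSV)
crop(c,280,110,80,85,7,"pics/w5c.png")
R=cv2.Rodrigues(st["tool_rot"])[0];print(R.round(3))
E
```

```text
((318.0, 165.5), (23.0, 6.0), 90.0) [318.14       164.63333333]
0.005924883914772 1.0107132514498574
0.022412687448642873 -0.5586742941677088
[[-0.847  0.532 -0.001]
 [ 0.532  0.847 -0.   ]
 [ 0.001 -0.001 -1.   ]]
```

View pics/w5c.png

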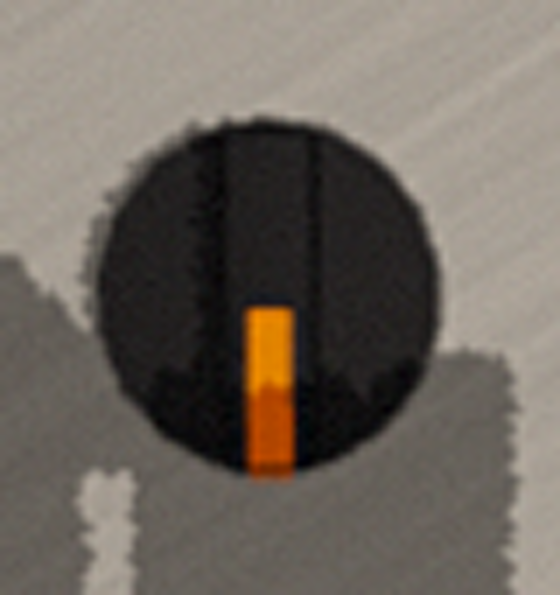

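```bash
python3 - <<'E'
from h import *
st,c=pickle.load(open("w5.pkl","rb"))
R=cv2.Rodrigues(st["tool_rot"])[0];p=st["tool_pos"]
e=onz(c,318.1,164.9,.044,st);i=onz(c,318.1,110+308/7-.5,.044,st);f=onz(c,318.1,110+122/7-.5,.044,st)
k=e+.024*R[:,0];print(e,i,f,"len",np.linalg.norm(e-f),"centre",k)
k2=(e+f)/2;print(k2)
print("tool shift",R.T@(np.array([k[0],k[1],.208])-p))
# bottom disc check: skirt disc ellipse center at z~.0115
print(np.linalg.norm(e-i))
b,kk,_=blob(c,(0,0,0),(180,255,60),(290,120,58,60)); print(b,onz(c,*b,.02,st))
E
```

```text
[0.48282481 0.31337222 0.044     ] [0.47350984 0.31922479 0.044     ] [0.45241703 0.33247732 0.044     ] len 0.03591152557784375 centre [0.46250652 0.32614588 0.04402209]
[0.46762092 0.32292477 0.044     ]
tool shift [ 0.08055885 -0.00153756  0.19201414]
0.0110009684255081
[317.70308924 150.86270023] [0.47124    0.32002339 0.02      ]
```

The orange stripe's lower half is only shaded, since the camera is nearly overhead. So the true pointer end is at crop row 472, which gives a bar length of about 48 mm.

```bash
python3 - <<'E'
from h import *
st,c=pickle.load(open("w5.pkl","rb"))
R=cv2.Rodrigues(st["tool_rot"])[0];p=st["tool_pos"]
e=onz(c,318.1,110+471/7-.5,.044,st);f=onz(c,318.1,110+123/7-.5,.044,st)
print(np.linalg.norm(e-f));k=(e+f)/2;print(k,e+.024*R[:,0])
print("tool shift",R.T@(np.array([k[0],k[1],.208])-p))
E
```

```text
0.04745819546475409
[0.4726206  0.31978349 0.044     ] [0.47239471 0.31993317 0.04402209]
tool shift [ 0.06861002 -0.00154086  0.19200314]
```

Request:
play_rows:
  rows:
    - [0.0346, -0.0015, 0, 0]
    - [0.034, 0, 0, 0]
    - [0, 0, 0.04, 0]
    - [0, 0, 0.04, 0]
    - [0, 0, 0.04, 0]
    - [0, 0, 0.03, 0]
    - [0, 0, 0, 0]
    - [0, 0, 0, 0]
  hand: 0.5

```text
clock: 8.95
tool_pos: [0.4733, 0.3198, 0.2518]
tool_rot: [0.867, 3.018, 0.002]
wrist_force: [-0.5, -0.5, 0.4]
opening: 0.0436
```

```bash
python3 - <<'E'
from bench import robot, viewer
from h import *
st=robot.get_state()
R=cv2.Rodrigues(st["tool_rot"])[0];p=st["tool_pos"];print(p,R.T@(np.array([.4725,.3198,.208])-p),st["opening"])
c=viewer.capture("side");crop(c,270,240,160,160,4,"pics/e6c.png")
E
```

```text
[0.47331316 0.31980284 0.25183328] [ 0.00074186 -0.00051199  0.04383155] 0.043594443324764094
```

View pics/e6c.png

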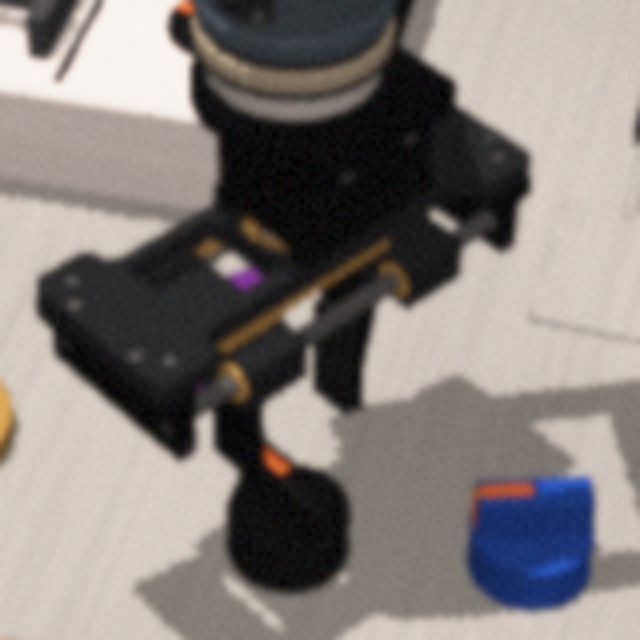

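Fingers straddle the knob as intended. I'll descend gently and close.

Request:
play_rows:
  rows:
    - [0.0005, -0.0005, 0.015, 0]
    - [0, 0, 0.015, 0]
    - [0, 0, 0.012, 0]
    - [0, 0, 0, 0]
    - [0, 0, 0, 0]

```text
clock: 9.62
tool_pos: [0.472, 0.3194, 0.2086]
tool_rot: [-0.866, -3.02, 0.0]
wrist_force: [-0.5, -0.5, 0.1]
opening: 0.0433
```

Request:
play_rows:
  rows:
    - [0, 0, 0, 0]
    - [0, 0, 0, 0]
    - [0, 0, 0, 0]
    - [0, 0, 0, 0]
    - [0, 0, 0, 0]
  hand: 0.0

```text
clock: 10.25
tool_pos: [0.472, 0.3194, 0.2089]
tool_rot: [0.866, 3.019, 0.0]
wrist_force: [-0.4, 0.6, 1.2]
opening: 0.0136
```

Request:
play_rows:
  rows:
    - [0, 0, -0.02, 0]
    - [0, 0, -0.045, 0]
    - [0, 0, -0.045, 0]
    - [0, 0, -0.045, 0]
    - [0, 0, -0.035, 0]
    - [0, 0, 0, 0]

```text
clock: 11.0
tool_pos: [0.4725, 0.3196, 0.4018]
tool_rot: [0.865, 3.015, 0.007]
wrist_force: [0.1, 0.1, -0.4]
opening: 0.0138
```

Request:
play_rows:
  rows:
    - [-0.0315, -0.0228, 0, 0]
    - [-0.0315, -0.0228, 0, 0]
    - [-0.0315, -0.0228, 0, 0]
    - [-0.0315, -0.0228, 0, 0]
    - [-0.0315, -0.0228, 0, 0]
    - [-0.0315, -0.0228, 0, 0]
    - [-0.0315, -0.0228, 0, 0]
    - [0, 0, 0, -0.143]
    - [0, 0, 0, -0.143]
    - [0, 0, 0, 0]

```text
clock: 12.25
tool_pos: [0.5738, 0.0669, 0.397]
tool_rot: [-0.43, -3.109, 0.0]
wrist_force: [0.8, 0.5, -0.5]
opening: 0.0139
```

```bash
python3 - <<'E'
from bench import robot, viewer
from h import *
st=robot.get_state();R=cv2.Rodrigues(st["tool_rot"])[0];p=st["tool_pos"]
print(p,"tool x ang",np.arctan2(R[1,0],R[0,0]),R[:,2],st["opening"],st["wrist_force"],st["qpos"].round(2))
print("shift",R.T@(np.array([.5738,.067,.29])-p))
d={"st":st}
for n in ["scene","side","wrist"]:
    c=viewer.capture(n);d[n]=c
    cv2.imwrite(f"pics/{n}7.png",c["color"][:,:,::-1])
pickle.dump(d,open("c7.pkl","wb"))
crop(d["scene"],270,170,120,110,6,"pics/s7c.png");crop(d["side"],270,140,120,120,5,"pics/e7c.png")
E
```

```text
[0.57384467 0.06691839 0.3969948 ] tool x ang 2.8667608123831205 [-3.47012857e-03  2.80396352e-04 -9.99993940e-01] 0.013941579915746231 [ 0.82255367  0.46678205 -0.46501935] [-0.08  0.47  1.56  0.    1.11 -1.37]
shift [-0.00030035  0.00013831  0.10699433]
```

View pics/s7c.png

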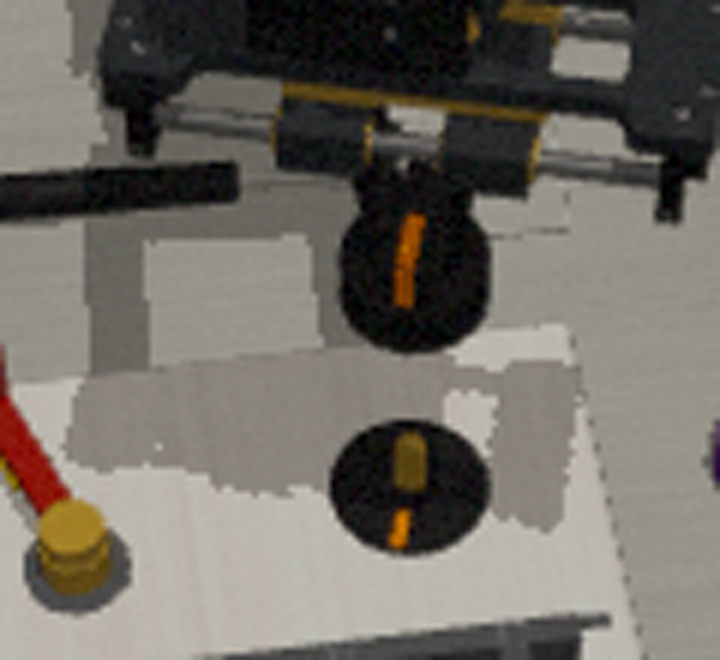

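View pics/e7c.png

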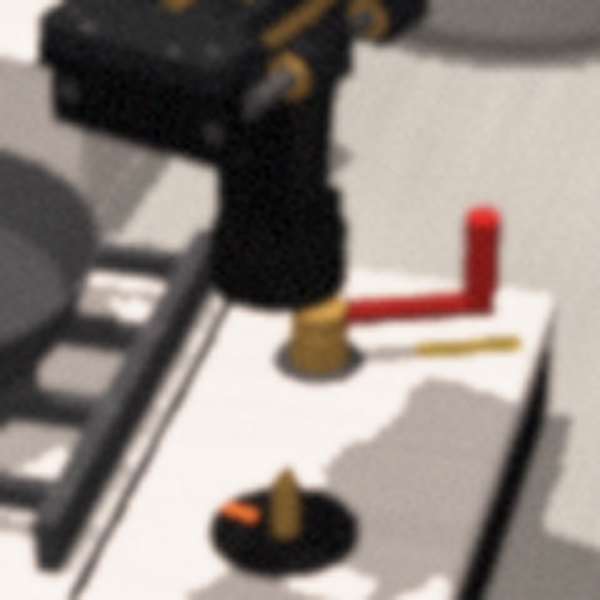

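View pics/wrist7.png

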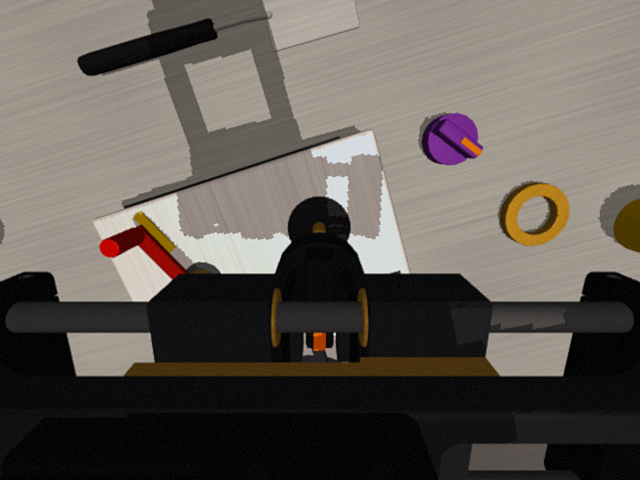

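```bash
python3 - <<'E'
from h import *
d=pickle.load(open("c7.pkl","rb"));st=d["st"];p=st["tool_pos"];R=cv2.Rodrigues(st["tool_rot"])[0]
def edges(c,cx,cy,z0,z1,r):
    a=np.linspace(0,2*np.pi,200)
    q=np.array([proj(c,[cx+r*np.cos(t),cy+r*np.sin(t),z]) for t in a for z in (z0,z1)])
    return q.min(0),q.max(0)
K=p+R[:,2]*.187
print(K)
x0,y0,s=270,170,6;lo,hi=edges(d["scene"],K[0],K[1],.188,.211,.026);print("scene",(lo-[x0,y0]+.5)*s,(hi-[x0,y0]+.5)*s)
x0,y0,s=270,140,5;lo,hi=edges(d["side"],K[0],K[1],.188,.211,.026);print("side",(lo-[x0,y0]+.5)*s,(hi-[x0,y0]+.5)*s)
# bezel in same views
x0,y0,s=270,170,6;lo,hi=edges(d["scene"],.5738,.067,.073,.073,.030);print("scene bez",(lo-[x0,y0]+.5)*s,(hi-[x0,y0]+.5)*s)
x0,y0,s=270,140,5;lo,hi=edges(d["side"],.5738,.067,.073,.073,.030);print("side bez",(lo-[x0,y0]+.5)*s,(hi-[x0,y0]+.5)*s)
E
```

```text
[0.57319576 0.06697083 0.20999594]
scene [339.50962904 192.40783106] [493.48914291 353.92024014]
side [213.27545585 192.55254005] [354.10896073 317.79524375]
scene bez [331.71724725 419.49476657] [492.04407703 551.53356334]
side bez [209.54143351 485.13432989] [361.09715277 574.70011658]
```

Knob pose agrees with the scene view to about 1 mm; the side view suggests an offset of 1–2 mm. I'll go to just above the shaft and compare there.

Request:
play_rows:
  rows:
    - [0, 0, 0.025, 0]
    - [0, 0, 0.025, 0]
    - [0, 0, 0.018, 0]
    - [0, 0, 0.01, 0]
    - [0, 0, 0, 0]
    - [0, 0, 0, 0]

```text
clock: 13.15
tool_pos: [0.5747, 0.0672, 0.3214]
tool_rot: [0.427, 3.111, 0.0]
wrist_force: [0.1, 0.6, -1.6]
opening: 0.014
```

```bash
python3 - <<'E'
from bench import robot, viewer
from h import *
st=robot.get_state();R=cv2.Rodrigues(st["tool_rot"])[0];p=st["tool_pos"]
print(p,"tool x ang",np.arctan2(R[1,0],R[0,0]),R[:,2],st["opening"],st["wrist_force"])
d={"st":st}
for n in ["scene","side","wrist"]:
    c=viewer.capture(n);d[n]=c
pickle.dump(d,open("c8.pkl","wb"))
crop(d["scene"],300,190,90,80,8,"pics/s8c.png");crop(d["side"],290,180,90,80,8,"pics/e8c.png")
E
```

```text
[0.5746568  0.06718361 0.32143626] tool x ang 2.8686819884452053 [ 1.48524476e-03 -9.99111094e-05 -9.99998892e-01] 0.013975657835320732 [ 0.07276744  0.63867691 -1.64451639]
```

View pics/s8c.png

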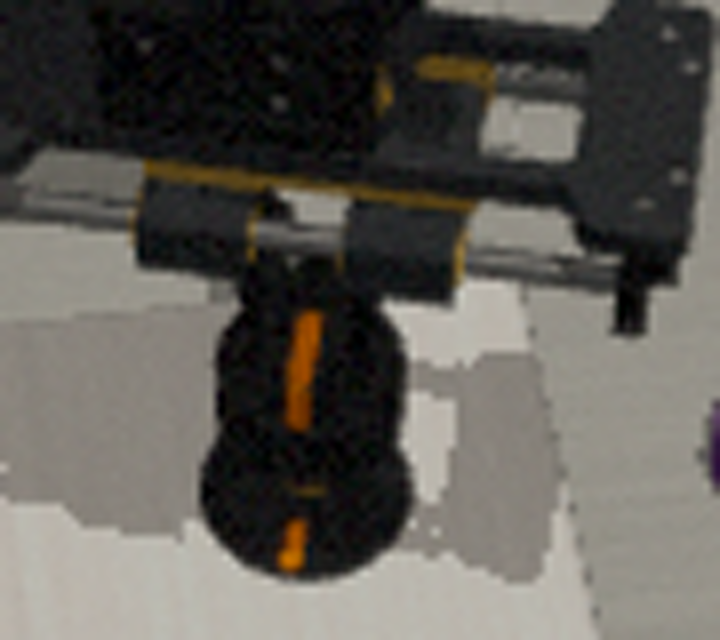

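View pics/e8c.png

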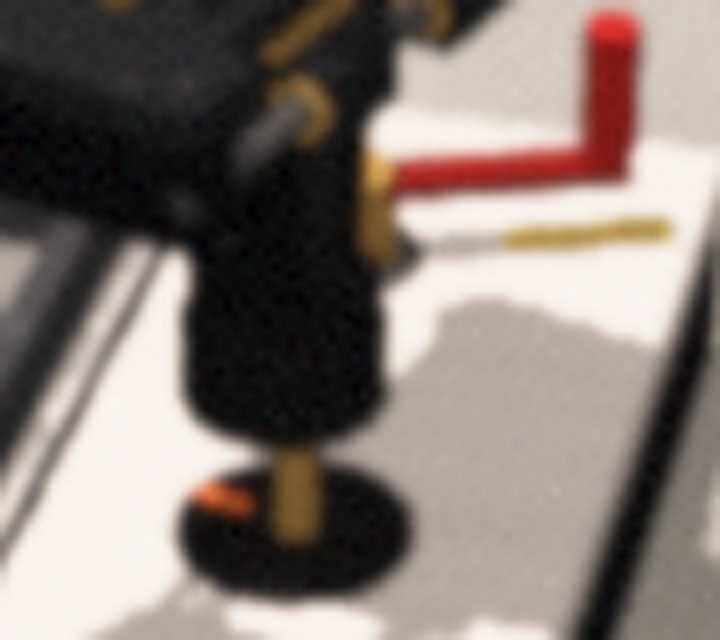

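```bash
python3 - <<'E'
from h import *
d=pickle.load(open("c8.pkl","rb"))
def edges(c,cx,cy,z0,z1,r):
    a=np.linspace(0,2*np.pi,200)
    q=np.array([proj(c,[cx+r*np.cos(t),cy+r*np.sin(t),z]) for t in a for z in (z0,z1)])
    return q.min(0),q.max(0)
for n,o in (("scene",(300,190)),("side",(290,180))):
    c=d[n]
    for nm,x,y,z0,z1,r in (("knob",.5748,.0672,.1126,.1356,.026),("knob+5x",.5798,.0672,.1126,.1356,.026),("knob+5y",.5748,.0722,.1126,.1356,.026),("bez",.5738,.067,.073,.073,.03),("shaft",.5738,.067,.08,.08,.006)):
        lo,hi=edges(c,x,y,z0,z1,r);f=lambda q:(q-o+.5)*8
        print(n,nm,f(lo).round(),f(hi).round(),((f(lo)+f(hi))/2).round(1))
# measured black extents per row in side
for n,rows in (("side",range(215,236,2)),("side",range(240,256,2)),("scene",range(232,262,3))):
    g=cv2.cvtColor(d[n]["color"],cv2.COLOR_RGB2GRAY);ox=290 if n=="side" else 300
    for v in rows:
        r=g[v].astype(float);c0=325 if n=="side" else 338
        th=90 if n=="side" else 80
        l=c0-12
        while r[l]<th:l-=1
        l=l+ (r[l]-th)/(r[l]-r[l+1])
        h=c0+12
        while r[h]<th:h+=1
        h=h-(r[h]-th)/(r[h]-r[h-1])
        print(n,v,round((l-ox+.5)*8),round((h-ox+.5)*8),round(((l+h)/2-ox+.5)*8,1))
E
```

```text
scene knob [216. 280.] [410. 485.] [313.2 382.4]
scene knob+5x [218. 294.] [413. 500.] [315.5 397.3]
scene knob+5y [235. 278.] [429. 483.] [331.7 380.7]
scene bez [202. 399.] [416. 575.] [309.2 487.4]
scene shaft [288. 454.] [331. 490.] [309.4 471.9]
side knob [182. 257.] [398. 456.] [290.  356.5]
side knob+5x [162. 254.] [378. 453.] [270.1 353.4]
side knob+5y [175. 267.] [393. 468.] [284.1 367.8]
side bez [175. 456.] [418. 600.] [296.5 527.9]
side shaft [272. 489.] [321. 518.] [296.2 503.5]
side 215 194 384 288.9
side 217 191 378 284.3
side 219 186 381 283.4
side 221 186 382 283.8
side 223 187 381 283.9
side 225 186 381 283.5
side 227 186 383 284.7
side 229 188 386 286.9
side 231 196 378 286.7
side 233 223 363 292.8
side 235 808 1036 922.0
side 240 249 384 316.5
side 242 201 401 301.3
side 244 185 410 297.5
side 246 182 412 297.3
side 248 185 410 297.1
side 250 192 399 295.6
side 252 210 382 295.9<stdin>:20: RuntimeWarning: divide by zero encountered in scalar divide
Traceback (most recent call last):
OverflowError: cannot convert float infinity to integer
```

```bash
python3 - <<'E'
from h import *
d=pickle.load(open("c8.pkl","rb"))
from bench import robot
print(np.mean([robot.get_state()["tool_pos"] for _ in range(5)],0))
c=d["scene"]
hsv=cv2.cvtColor(c["color"],cv2.COLOR_RGB2HSV)
for v in range(226,246):
    print(v,[int(x) for x in c["color"][v,334:343,0]])
g=cv2.cvtColor(c["color"],cv2.COLOR_RGB2GRAY)
for v in range(230,243,2): print(v,g[v,322:332],g[v,346:356])
E
```

```text
[0.57456899 0.06710875 0.32156788]
226 [17, 12, 6, 23, 16, 23, 13, 18, 11]
227 [18, 14, 5, 14, 15, 8, 6, 17, 16]
228 [11, 15, 17, 28, 38, 32, 14, 15, 16]
229 [19, 4, 27, 72, 128, 120, 55, 22, 17]
230 [16, 14, 42, 124, 151, 146, 47, 27, 19]
231 [15, 0, 44, 128, 152, 147, 36, 21, 16]
232 [20, 15, 54, 150, 150, 145, 19, 19, 24]
233 [20, 21, 72, 150, 150, 115, 28, 16, 20]
234 [16, 25, 85, 150, 148, 101, 17, 15, 26]
235 [17, 46, 122, 150, 146, 54, 19, 16, 2]
236 [12, 42, 124, 149, 145, 55, 20, 0, 19]
237 [4, 43, 116, 143, 134, 16, 11, 13, 24]
238 [14, 40, 123, 134, 78, 21, 14, 3, 21]
239 [3, 40, 126, 115, 92, 18, 12, 20, 16]
240 [9, 33, 119, 116, 89, 9, 7, 14, 16]
241 [13, 42, 121, 117, 90, 16, 11, 14, 22]
242 [22, 53, 117, 115, 86, 6, 14, 12, 5]
243 [17, 31, 65, 91, 61, 14, 18, 14, 20]
244 [13, 18, 10, 7, 26, 20, 17, 13, 27]
245 [11, 5, 18, 11, 14, 2, 12, 7, 0]
230 [133 131 131 130 129 130  95  12   8   0] [  4  21  50 148 184 182 182 182 184 184]
232 [132 130 131 129 127  70  24  13  25  12] [ 21  18  19  43 121 182 181 183 183 182]
234 [130 130 133 129 121  14   9  23   3  12] [ 10  18  21  18  67 183 178 179 181 183]
236 [130 131 131 130 124  26  15  23  20  14] [  4  25  16  18  48 132 129 131 129 133]
238 [133 130 133 132 124  38  19  15  17  15] [ 16  21  16  22  61 137 135 134 131 133]
240 [131 132 131 133 128  14  15  16  17  24] [ 11  16   6  16  88 181 183 182 180 183]
242 [131 131 131 133 125  45  17   4   5   8] [ 17  23   8  40 120 183 182 182 181 183]
```

```bash
python3 - <<'E'
from h import *
d=pickle.load(open("c8.pkl","rb"));c=d["scene"]
u=np.array([.963,-.27])
for z in (.1556,.1576):
    s=onz(c,338.3,228.6,z)[:2];e=onz(c,336.7,237.7,z)[:2]
    print(z,s,e,"len",np.linalg.norm(e-s),"ang",np.arctan2(*(e-s)[::-1]),"centre from end",e-.024*u)
b=onz(c,(309.2)/8-.5+300,(487.4)/8-.5+190,.073);print(b)
g=cv2.cvtColor(c["color"],cv2.COLOR_RGB2GRAY);print([int(x) for x in g[255:270,338]],[int(x) for x in g[250,320:358]])
# bezel ellipse bottom in pred: 
print(proj(c,[.5738+.029,.067-.008,.073]))
E
```

```text
0.1556 [0.57501651 0.06619317] [0.59822409 0.05998495] len 0.024023605090876705 ang -0.2613881953232857 centre from end [0.57511209 0.06646495]
0.1576 [0.57650807 0.06598542] [0.5996617  0.05979162] len 0.023967763759072582 ang -0.2613881953232843 centre from end [0.5765497  0.06627162]
[0.57427395 0.0669695  0.073     ]
[39, 31, 39, 20, 30, 26, 30, 83, 185, 186, 184, 185, 184, 184, 186] [132, 133, 132, 129, 128, 19, 20, 13, 16, 24, 22, 23, 17, 19, 15, 28, 29, 17, 29, 26, 27, 12, 17, 12, 13, 15, 13, 22, 27, 23, 22, 88, 183, 182, 182, 178, 128, 133]
[336.14139757 261.31476765]
```

Both fixed cameras put the knob about 1–2 mm too far in +x relative to the shaft. I'll correct 1.5 mm along tool x and feel my way down.

Request:
play_rows:
  rows:
    - [0.0015, 0, 0, 0]
    - [0, 0, 0.006, 0]
    - [0, 0, 0.004, 0]
    - [0, 0, 0.003, 0]
    - [0, 0, 0, 0]
    - [0, 0, 0, 0]

```text
clock: 14.05
tool_pos: [0.5729, 0.0675, 0.3077]
tool_rot: [0.427, 3.112, 0.0]
wrist_force: [-0.5, -0.8, -0.9]
opening: 0.0138
```

Request:
play_rows:
  rows:
    - [0, 0, 0.002, 0]
    - [0, 0, 0, 0]
    - [0, 0, 0, 0]

```text
clock: 14.42
tool_pos: [0.5729, 0.0675, 0.3058]
tool_rot: [-0.427, -3.112, 0.0]
wrist_force: [-0.2, -0.2, -0.5]
opening: 0.0137
```

No force with the underside about 3 mm below the tip, so it is entering. I'll continue.

Request:
play_rows:
  rows:
    - [0, 0, 0.002, 0]
    - [0, 0, 0.002, 0]
    - [0, 0, 0, 0]
    - [0, 0, 0, 0]

```text
clock: 14.92
tool_pos: [0.5729, 0.0675, 0.3017]
tool_rot: [-0.427, -3.112, 0.0]
wrist_force: [0.6, 0.4, -0.6]
opening: 0.014
```

Request:
play_rows:
  rows:
    - [0, 0, 0.003, 0]
    - [0, 0, 0.002, 0]
    - [0, 0, 0, 0]
    - [0, 0, 0, 0]

```text
clock: 15.42
tool_pos: [0.5729, 0.0675, 0.2967]
tool_rot: [-0.427, -3.112, -0.0]
wrist_force: [-0.4, -1.0, -0.9]
opening: 0.0139
```

Request:
play_rows:
  rows:
    - [0, 0, 0.003, 0]
    - [0, 0, 0.002, 0]
    - [0, 0, 0, 0]
    - [0, 0, 0, 0]

```text
clock: 15.92
tool_pos: [0.5729, 0.0675, 0.2917]
tool_rot: [-0.427, -3.112, 0.0]
wrist_force: [-0.5, 0.1, 0.1]
opening: 0.0135
```

Request:
play_rows:
  rows:
    - [0, 0, 0.002, 0]
    - [0, 0, 0, 0]
    - [0, 0, 0, 0]

```text
clock: 16.3
tool_pos: [0.573, 0.0675, 0.2906]
tool_rot: [0.427, 3.112, 0.0]
wrist_force: [0.1, 0.0, 5.1]
opening: 0.014
```

Home contact at z≈0.2908 with 5 N on the spring. Now I'll press in.

Request:
play_rows:
  rows:
    - [0, 0, 0.002, 0]
    - [0, 0, 0, 0]
    - [0, 0, 0, 0]

```text
clock: 16.68
tool_pos: [0.573, 0.0675, 0.2888]
tool_rot: [0.427, 3.111, 0.0]
wrist_force: [-1.4, 0.1, 6.0]
opening: 0.0139
```

Request:
play_rows:
  rows:
    - [0, 0, 0.002, 0]
    - [0, 0, 0, 0]
    - [0, 0, 0, 0]

```text
clock: 17.05
tool_pos: [0.573, 0.0675, 0.2871]
tool_rot: [0.427, 3.111, -0.0]
wrist_force: [-1.0, -0.0, 7.9]
opening: 0.0138
```

Request:
play_rows:
  rows:
    - [0, 0, 0.0015, 0]
    - [0, 0, 0, 0]
    - [0, 0, 0, 0]

```text
clock: 17.42
tool_pos: [0.573, 0.0675, 0.2857]
tool_rot: [0.427, 3.111, -0.0]
wrist_force: [-1.9, 0.5, 8.8]
opening: 0.0136
```

Request:
play_rows:
  rows:
    - [0, 0, 0.0015, 0]
    - [0, 0, 0, 0]
    - [0, 0, 0, 0]

```text
clock: 17.8
tool_pos: [0.573, 0.0676, 0.2847]
tool_rot: [0.427, 3.111, -0.0]
wrist_force: [-3.1, 0.9, 11.1]
opening: 0.0138
```

```bash
python3 - <<'E'
from bench import robot, viewer
from h import *
F=[];Z=[]
d={}
for n in ["scene","side","wrist","side","scene"]:
    c=viewer.capture(n);d[n]=c
    st=robot.get_state();F.append(st["wrist_force"]);Z.append(st["tool_pos"])
print(np.mean(F,0),np.mean(Z,0),st["opening"])
crop(d["scene"],300,190,90,80,8,"pics/s9c.png");crop(d["side"],290,180,90,80,8,"pics/e9c.png")
cv2.imwrite("pics/scene9.png",d["scene"]["color"][:,:,::-1]);pickle.dump(d,open("c9.pkl","wb"))
E
```

```text
[-2.71042135 -0.07091605 11.59814621] [0.57298744 0.06754835 0.28473762] 0.01372088039010508
```

View pics/e9c.png

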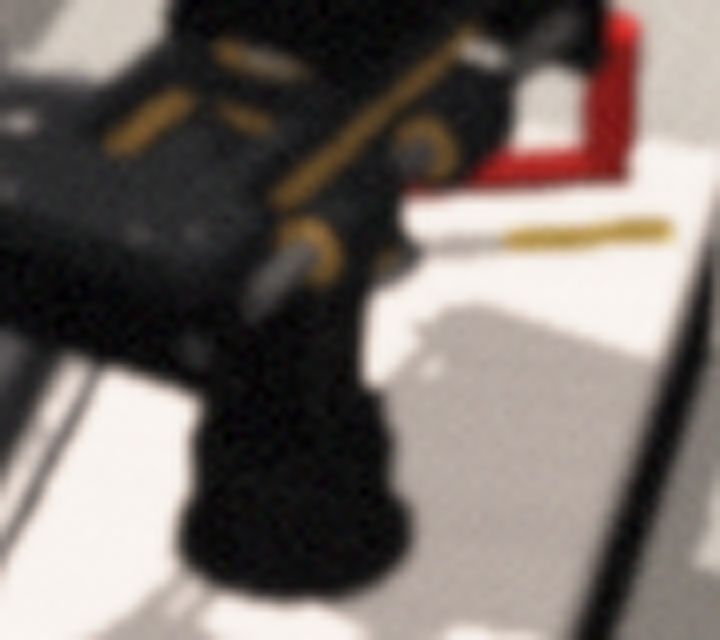

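View pics/scene9.png

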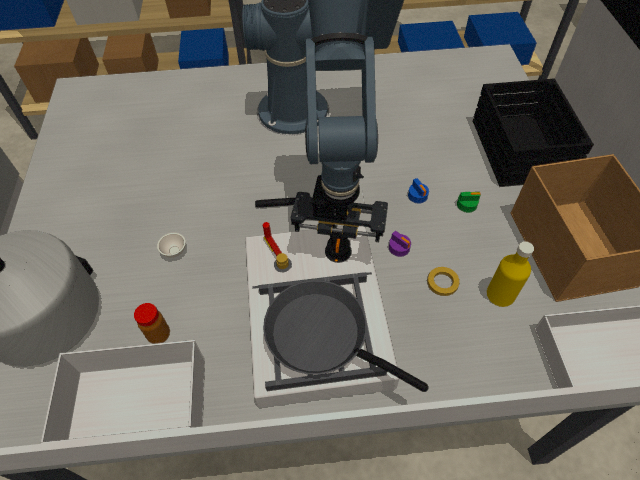

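View pics/s9c.png

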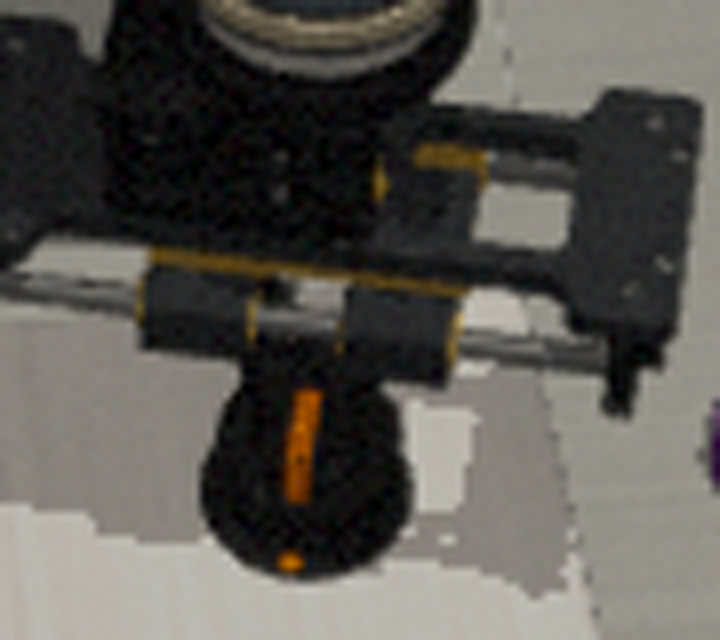

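The views show the knob seated, its pointer in line with the index, and the lever unmoved over its mark. The push is about 11 N with 6 mm of travel, which is at the stop. The bystanders look untouched, so I'm handing in.

```bash
python3 - <<'E'
from bench import robot, workorder
st=robot.get_state();print(st["clock"],st["tool_pos"],st["wrist_force"]);print(workorder.close_job())
E
```

```text
18.05 [0.57297883 0.06755237 0.28472143] [-2.9591253   0.36267223 12.29487869]
the job is handed in; nothing more can be done
None
```

The job is handed in at 18.05 s: the lever is on the pilot mark, and the black knob is on the shaft, still held and pressed in. `close_job` gave no verdict.

- **Lever:** I gripped the post, swung it round its arc to the mark and released it. The wrist picture after release put the lever at 1.154 rad and the mark at about 1.15 rad. In the last pictures it had not moved.
- **Knob:** I turned it about 0.29 rad to match the index at about −0.27 rad and slid it 18 mm onto the shaft with almost no force. I then pressed it about 6 mm further. The last push was about 11–12 N, which fits the spring's stop, and the gripper was still closed on the bar (13.7 mm opening).
- **Other things:** in the last scene picture the pan, the dishes and the coloured look-alike knobs appear where they started. I judged this by eye and did not measure it.

**Checks that disagreed:**
- The two fixed cameras put the knob 1–2 mm off the wrist camera's estimate. I shifted it 1.5 mm before fitting it, and it went on freely.
- My first reading of the knob's pointer end was wrong because of a shadow. I corrected it before the grasp.

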